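# Pack the slit lamp's accessory case

## Task

Get the slit lamp's accessory case ready to ship. Hold the lift-out tray by its grip under the parts feeder, press the feeder's paddle with the front of the tray so that the gate opens, catch all the nylon feet in the tray and back away so that the gate shuts, still holding the filled tray up off the bench. Then pack the case: the tray with its feet flat on the case floor, and every tall accessory on the bench (cartons, can, bottle, spare joystick) standing upright on the case floor beside it, leaving the tape, screwdriver and plug alone.

Things in the scene. Friction and masses are not known exactly. Their poses are not given: they have to be found in the camera images.
- feeder: Parts feeder fixed to the bench: white base and post with an open steel chute (36 mm wide inside, side walls 25 mm, 200 mm long) sloping at 32 degrees, slippery (friction 0.18). Origin: on the bench straight below the chute's lip; z up; the chute rises from the lip towards +x, feet slide off towards -x. Under the lip all is free to 55 mm behind it (base plate) and 95 mm (post).
- lip (a point): Middle of the chute's lower edge (lip), 165 mm above the bench. The fully open gate's edge is 20 mm out from it and 15 mm below. A wall with its upper edge 30 mm (or 36 mm) below the lip holds the gate fully open when its face is 22 mm (26 mm) behind the lip; more than 40 mm below, it slips under the paddle. A pile of feet under the gate can stop the last ones: shake the tray.
- gate (a joint): Sprung gate and paddle, one bent plate hinged under the lip. 0: shut, the gate stands 22 mm up across the chute; the black paddle (34 wide, 60 mm long) points out and down at 45 degrees, its end 42 mm out from the lip and 45 mm below it. Pushing the paddle back under the chute lowers the gate outwards, to 1.45 rad (stop); feet slide out from about 1.2. Takes 1 to 4 N, springs shut.
- tray: Grey open tray, 140 (x) by 66 (y) by 42 mm high, walls and floor 4 mm, about 120 g. Front at -x. At the rear an upright grip plate, 30 long (x), 14 mm thick (y), its top 90 mm above the underside, centred 49 mm from the middle towards +x. Origin: centre of the underside, z up. Pinch the grip across its thickness, 70 mm above the underside.
- case: Open black shipping case, fixed to the bench: outside 134 (x) by 215 (y) by 45 mm high, walls and floor 5 mm, inside 124 by 205 mm. Origin: centre of the underside, z up; inner floor 5 mm above it. The tray along y and up to four accessories in a row beside it fit, a fifth at the tray's front end.
- lamp_carton: White carton with a grey band, 44 by 44 by 88 mm high, standing. Origin: centre of the underside. About 160 g, bottom-heavy.
- mirror_carton: Brown cardboard carton with a paper strip, 40 (x) by 46 (y) by 84 mm high, standing. Origin: centre of the underside. About 180 g, bottom-heavy.
- wipe_can: Round can, 44 mm diameter, 86 mm high, standing. Origin: centre of the underside. About 180 g, bottom-heavy.
- joystick: Spare black joystick handle standing on its round steel foot (43 mm wide, 14 mm high); the grip swells from 22 mm at the bottom to 36 mm wide at 80 mm height; 90 mm high. Origin: centre of the underside. About 200 g.
- cleaner_bottle: White bottle, 44 mm diameter up to 60 mm, with a 29 mm wide cap from 65 to 94 mm height. Origin: centre of the underside. About 160 g, bottom-heavy. Held by its cap.
- tape: Bystander: clear tape roll, 90 mm across, 48 mm high, lying flat. Origin: centre of the underside.
- screwdriver: Bystander: screwdriver lying on the bench. Origin on its underside, long axis x.
- plug: Bystander: black mains plug 50 by 26 by 20 mm. Origin: centre of the underside.
- foot_1: White nylon glide foot, a block 26 by 26 by 18 mm (z), 18 g, waiting in the feeder's chute at the start. Origin: its centre.
- foot_2: White nylon glide foot, a block 26 by 26 by 18 mm (z), 18 g, waiting in the feeder's chute at the start. Origin: its centre.
- foot_3: White nylon glide foot, a block 26 by 26 by 18 mm (z), 18 g, waiting in the feeder's chute at the start. Origin: its centre.
- foot_4: White nylon glide foot, a block 26 by 26 by 18 mm (z), 18 g, waiting in the feeder's chute at the start. Origin: its centre.
- foot_5: White nylon glide foot, a block 26 by 26 by 18 mm (z), 18 g, waiting in the feeder's chute at the start. Origin: its centre.
Not all that is in view belongs to the job. Of the things like the tray, leave any that is green; of the rest the larger one is meant.

How it is judged:
By the outcome, as a careful person would: the job done as asked, in the order asked, and still so for the second after the job is handed in, with the robot touching nothing.
Of lamp_carton, mirror_carton, wipe_can, joystick, cleaner_bottle, foot_5 only 4 to 6 are there at a start; the rules pass over those that are not, and their reading is None.
At some moment in a run one of lamp_carton, mirror_carton, wipe_can, joystick, cleaner_bottle may be knocked a few centimetres aside while the robot is not near it.
It also fails if it takes over 210 s, if anything falls off the work surface, if the arm or the gripper's body presses on something with over 40 N, if the wrist force passes 120 N, or if a joint passes its speed limit or range.

## Robot

A 6-joint arm with a two-finger parallel gripper is mounted at the origin on the work surface. World frame = base frame: x ahead of the robot, y to its left, z up, the work surface at z = 0. Lengths are in mm, angles in rad, forces in N, time in s.
With the tool pointing down it reaches from about 250 to 775 mm from the base axis. Payload 8.9 kg.
Tool frame: the origin (TCP) lies at the very end of the fingers, on their centre line; the grasp point (between the pads) lies bot.tcp_to_grasp behind it (bot.tcp_to_grasp is the distance from the TCP to the grasp point, in mm); z points along the fingers, y is the line along which they close (so a half turn about z gives the same grasp; the last joint's range is limited). The gripper opens to 85 mm and grips with 20 to 120 N. Pads are 22 mm wide; open, the fingers measure 114 mm over their backs; the gripper's body (76 mm by 85 mm) begins 54 mm behind the grasp point. The pads swing forward as they close: fully open they stand 13 mm farther back than shut.
Start: joints at [-1.338, 0.291, -0.153, 1.127, 0, 1.431], TCP at [190.73, -489.127, 231.305] pointing down, gripper open.
Joint ranges: [-2.52, 2.52], [-0.91, 1.74], [-1.3, 1.37], [-1.96, 2.02], [-1.52, 1.47], [-3.14, 3.14]. Speed limits (rad/s): [2.22, 2.22, 2.79, 3.14, 3.14, 3.14].

## Interface

Orientations are given as a unit quaternion [x, y, z, w].
In Python, from station import bot gives the robot as it stands.
- The arm moves only by the shell command python3 -m inch 'ROWS' [FORCE]. ROWS is JSON, a list that holds one entry, the list of rows, each a list of 5 numbers: the shift along the world's x, y, z scaled (see below), then the turn about the world's z scaled (see below), then the closure, from -1 (fully open) to 1 (shut). A call has 1 to 20 rows; each row is the pose to reach, as a shift and turn from the pose commanded when the call began; what a row does not reach only later rows make up. The controller multiplies each number of a shift by 0.15 m and each number of a turn by 90 degrees. A row lasts 1/8 s, in which the tool goes at most 62.5 mm and 10.7 degrees, less where a joint would pass 70% of its speed; a pose out of reach is approached as far as the arm can. A call with a number of a shift or a turn outside -1 to 1 is refused whole. A call with a gripper value outside its range is refused whole. The fingers move at their own pace and stop on an object; FORCE is the grip in N (left out, the last holds). Time passes only in rows, so rows that repeat a pose let the fingers close. It gives the time, the measured TCP pose, the force, the opening and the grip force at its end, in the units of the state.
- bot.state(): the state, without advancing time (a new reading comes with each control period).
- bot.grab_frame(name): name is "side" or "top" or "wrist"; returns a dict with "pixels" (420x560x3 uint8, blue, green, red), "z_map" (420x560 float32, mm along the optical axis (not along the pixel's ray), 0 where there is no reading), "K" (3x3 intrinsics, pixels), "k1" (the pictures are not rectified: a ray, as slopes to the right and down, at radius r is drawn at 1 + k1 r^2 times it, then the intrinsics apply), "T" (4x4, takes a point from camera to world coordinates). Camera axes: x right, y up, looking along -z (the intrinsics and any distortion apply to the point x, -y, -z); pixel columns grow to the right and rows downward; lengths in mm; the calibration is good to about 2 mm. A picture is of the moment at which its call begins.
- bot.sign_off(): hands the job in; it is judged then, once.
The state is a dict: "time": time; "joints": joint angles; "joint_vel": joint speeds; "effort": joint torques, N m; "position": TCP position; "eef_rot": TCP orientation; "ft_force": force on the tool from outside, world axes, zero at the start; "wrist_torque": the same for the moment, N m; "finger_gap": opening from 0.0 (shut) to 1.0 (fully open); "finger_force": force on a finger pad.
Only numpy, scipy, OpenCV 4.12 (cv2) and the standard library are available. Lean on these libraries where they do the work, as an engineer would, in place of code of your own. Each camera call takes 0.05 s, during which the arm holds its last target. There are 200 camera calls.

## Working session

There is one attempt and no reset: what is moved stays moved. The work goes in short steps, Python scripts to look and compute and a shell command to move; the robot and the scene stay as the last step left them, time stands still between calls to the robot, and variables do not carry over. Pictures are saved under pics/ and viewed, at most 14 in all, crops included, and the job is handed in when it is done.

```bash
mkdir -p pics; ls
cat > h.py <<'E'
import numpy as np, cv2
from station import bot
def grab(n):
    f=bot.grab_frame(n); return f
def ray(f,u,v):
    K=f["K"]; xd=(u-K[0][2])/K[0][0]; yd=(v-K[1][2])/K[1][1]
    p=cv2.undistortPoints(np.array([[[u,v]]],float),np.array(K,float),np.array([f["k1"],0,0,0],float))[0,0]
    T=np.array(f["T"]); d=T[:3,:3]@np.array([p[0],-p[1],-1.]); return T[:3,3],d
def onz(f,u,v,z):
    o,d=ray(f,u,v); return o+d*(z-o[2])/d[2]
def cloud(f):
    K=np.array(f["K"],float); h,w=f["z_map"].shape
    uu,vv=np.meshgrid(np.arange(w),np.arange(h))
    p=cv2.undistortPoints(np.stack([uu,vv],-1).reshape(-1,1,2).astype(float),K,np.array([f["k1"],0,0,0],float)).reshape(h,w,2)
    z=f["z_map"].astype(float); T=np.array(f["T"])
    P=np.stack([p[...,0]*z,-p[...,1]*z,-z],-1)@T[:3,:3].T+T[:3,3]
    P[z==0]=np.nan; return P
E
python3 - <<'E'
from h import *
for n in ("top","side"):
    f=grab(n); cv2.imwrite(f"pics/{n}0.png",f["pixels"]); np.savez(f"{n}0.npz",**f)
    print(n,np.round(f["T"],2).tolist(),f["k1"],np.array(f["K"])[0,0])
print(bot.state(),bot.tcp_to_grasp)
E
```

```text
pics
top [[0.02, 1.0, -0.07, 412.8], [-1.0, 0.02, 0.01, 15.2], [0.01, 0.07, 1.0, 1122.68], [0.0, 0.0, 0.0, 1.0]] -0.05072044116343734 403.2288746758938
side [[-0.97, 0.14, -0.2, 212.37], [-0.24, -0.61, 0.75, 884.6], [-0.01, 0.78, 0.63, 910.18], [0.0, 0.0, 0.0, 1.0]] 0.006196558658335078 444.2794927420161
{'time': 0.1, 'joints': array([-1.33826977e+00,  2.91222665e-01, -1.54038886e-01,  1.12670453e+00,
       -4.44740278e-06,  1.43143930e+00]), 'joint_vel': array([ 0.00136011, -0.00017219,  0.00249774, -0.00037073,  0.00024455,
        0.00095798]), 'effort': array([ 1.45327358e-03, -5.37976205e+01,  3.31918895e+01,  9.29173169e-03,
       -7.31632372e-05,  4.28084789e-06]), 'position': array([ 190.6534494 , -488.74087099,  230.79486498]), 'eef_rot': array([ 9.82762408e-01,  1.84872140e-01, -2.94578280e-05, -5.84139687e-04]), 'ft_force': array([-0.45565279,  0.55148667,  0.23562975]), 'wrist_torque': array([-0.04593173, -0.01498248,  0.00535636]), 'finger_force': 0.0, 'finger_gap': 1.00587997782285} 18.700000000000003
```

View pics/top0.png

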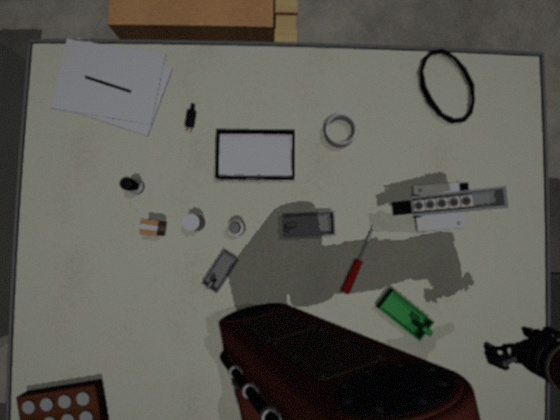

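View pics/side0.png

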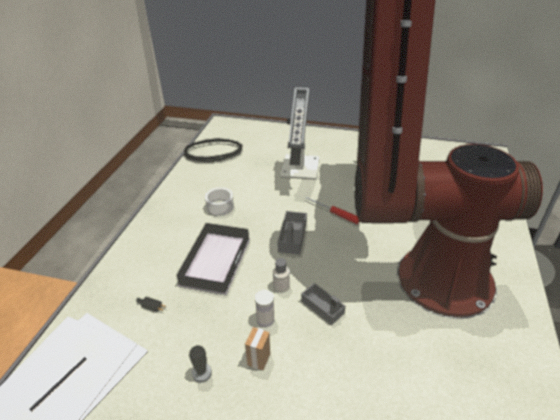

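Top view: the things like the tray are grey at (307,224), a smaller grey one at (221,270) and a green one at (405,312). The larger grey one at (307,224) is the one meant. The case is at (255,155), joystick (130,184), mirror carton (152,227), can (192,222), bottle (236,226) and the feeder lip about (400,206). Side view agrees; the lamp carton is not in sight.

```bash
cat >> h.py <<'E'
def load(n): return dict(np.load(n+".npz"))
def blob(P,box,zlo,zhi):
    u0,u1,v0,v1=box; Q=P[v0:v1,u0:u1].reshape(-1,3); Q=Q[np.isfinite(Q[:,2])&(Q[:,2]>zlo)&(Q[:,2]<zhi)]
    return Q
def desc(name,Q):
    if len(Q)<4: print(name,"few"); return
    r=cv2.minAreaRect(Q[:,:2].astype(np.float32)); print(name,len(Q),"c",np.round(r[0]),"size",np.round(r[1]),"ang",round(r[2],1),"mean",np.round(Q.mean(0)),"zmax",np.round(np.percentile(Q[:,2],[50,98])))
E
python3 - <<'E'
from h import *
f=load("top0"); P=cloud(f)
print("bench z",np.nanmedian(P[330:400,150:200,2]),np.nanmedian(P[60:120,220:300,2]),np.nanstd(P[60:120,220:300,2]))
for n,b,lo,hi in [("tray rim",(275,340,205,243),30,50),("tray grip",(275,340,205,243),70,100),("small",(198,243,245,297),25,120),("smallgrip",(198,243,245,297),60,120),
 ("case",(208,302,122,186),30,60),("joy",(112,150,170,200),60,120),("joyfoot",(112,150,170,200),7,120),("mirror",(132,172,212,242),70,120),("can",(178,208,206,238),70,120),("bottle",(222,250,210,242),75,120),("bot",(222,250,210,242),40,120),
 ("tape",(318,360,108,150),30,70),("plug",(180,200,98,135),8,40),("paddle",(385,413,195,220),60,260),("chute",(380,515,180,218),100,400),("green",(370,440,280,345),20,120)]:
    desc(n,blob(P,b,lo,hi))
c=cv2.resize(f["pixels"][170:240,365:520],None,fx=5,fy=5,interpolation=cv2.INTER_CUBIC); cv2.imwrite("pics/c1.png",c)
np.set_printoptions(linewidth=200)
print(np.round(P[196:216:2,388:420:3]).reshape(10,-1,3)[:,:,2])
E
```

```text
bench z -0.48430066118362447 0.6919660965984349 2.15759345293967
tray rim 253 c [439. -69.] size [ 66. 140.] ang 3.8 mean [440. -73.  41.] zmax [42. 46.]
tray grip 66 c [435. -19.] size [13. 28.] ang 1.3 mean [435. -19.  88.] zmax [89. 94.]
small 193 c [305. 169.] size [ 49. 106.] ang 57.9 mean [298. 174.  38.] zmax [32. 69.]
smallgrip 36 c [275. 188.] size [10. 21.] ang 56.7 mean [275. 188.  66.] zmax [66. 71.]
case 673 c [625.  82.] size [138. 215.] ang 1.1 mean [627.  82.  43.] zmax [44. 49.]
joy 181 c [532. 411.] size [31. 35.] ang 4.5 mean [532. 408.  85.] zmax [88. 92.]
joyfoot 311 c [539. 429.] size [81. 41.] ang 71.3 mean [531. 406.  58.] zmax [76. 92.]
mirror 301 c [420. 347.] size [48. 40.] ang 83.9 mean [420. 345.  84.] zmax [84. 89.]
can 252 c [435. 239.] size [41. 44.] ang 0.4 mean [435. 238.  86.] zmax [87. 90.]
bottle 100 c [425. 125.] size [26. 26.] ang 1.4 mean [424. 125.  93.] zmax [94. 99.]
bot 224 c [424. 126.] size [40. 44.] ang 1.1 mean [424. 123.  75.] zmax [64. 98.]
tape 405 c [ 700. -154.] size [89. 89.] ang 48.1 mean [ 701. -154.   46.] zmax [48. 52.]
plug 2
[... 236 characters left out ...]
80.  220.] zmax [227. 293.]
green 469 c [ 202. -335.] size [144.  67.] ang 52.2 mean [ 197. -342.   46.] zmax [42. 92.]
[[  0.  -0.   1.   0.   4.   1.   2.   1. 192. 196. 198.]
 [  5.   1.  -0.   1.   2.   3.   0.   0. 182. 174. 171.]
 [ -4.  -1.  -0.   2.   2.  -4. 151. 154. 180. 185. 188.]
 [  3.   1. 130. 134. 141. 147. 150. 157. 180. 186. 190.]
 [ -1.  -0. 126. 134. 137. 146. 152. 156. 182. 186. 190.]
 [  0.   2. 128. 135. 140. 147. 151. 158. 184. 183. 187.]
 [  2.   0. 130. 136. 139. 144. 153. 156. 183. 184. 187.]
 [ -2.   5. 128. 132. 137. 145. 150. 154. 182. 183. 189.]
 [  1.  -0. 126. 134. 141. 138. 148. 154. 185. 170. 172.]
 [ -4.   2. 125. 132. 139. 148.   1.   1. 186. 190. 199.]]
```

View pics/c1.png

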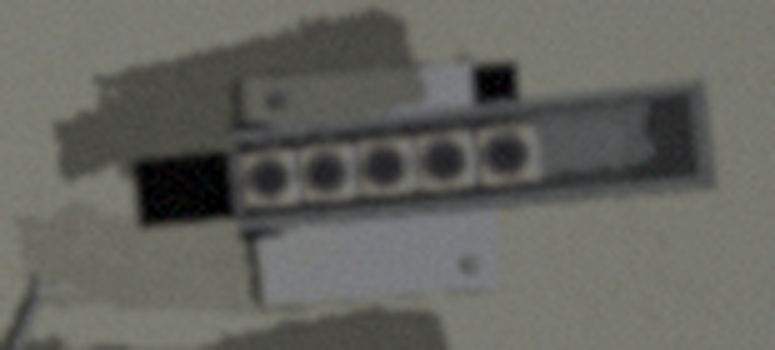

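The crop shows five feet in the chute: the black paddle is at crop (185,188) and the lip at about (235,180). Next I fit the feeder, tray and case axes, and start the arm over towards the grey tray.

```bash
python3 -m inch '[[[0.2,0.39,0,0.1,-1],[0.41,0.78,0,0.2,-1],[0.41,0.78,0,0.2,-1],[0.41,0.78,0,0.2,-1]]]'
python3 -m inch '[[[0.2,0.39,0,0.1,-1],[0.41,0.78,0,0.2,-1],[0.41,0.78,0,0.2,-1],[0.41,0.78,0,0.2,-1]]]'
python3 -m inch '[[[0.2,0.39,0,0.1,-1],[0.41,0.78,0,0.2,-1],[0.41,0.78,0,0.2,-1],[0.41,0.78,0,0.2,-1]]]'
python3 - <<'E'
from h import *
f=load("top0"); P=cloud(f)
# chute centreline: per column range, points above 150 within band
M=[]
for u in range(408,506,4):
    Q=P[180:225,u:u+4].reshape(-1,3); Q=Q[Q[:,2]>150]
    M.append([Q[:,0].min()/2+Q[:,0].max()/2,Q[:,1].mean(),np.median(Q[:,2]),np.ptp(Q[:,0])])
M=np.array(M); M=M[M[:,3]<55]; p=np.polyfit(M[:,1],M[:,0],1); print("chute x=a*y+b",p,"deg",np.degrees(np.arctan(p[0])),M[:,3].round())
q=np.polyfit(M[:,1],M[:,2],1); print("slope",np.degrees(np.arctan(q[0])))
# paddle dark px
Q=blob(P,(388,411,195,220),100,160); desc("paddle",Q); print(Q[:,1].max(),Q[:,1].min(), np.percentile(Q[:,1],[2,98]),Q[:,2].min(),Q[:,2].max())
# case outline
Q=blob(P,(208,302,122,186),36,56); desc("case",Q)
f=grab("top"); cv2.imwrite("pics/top1.png",f["pixels"]); np.savez("top1.npz",**f)
f=grab("wrist"); cv2.imwrite("pics/w1.png",f["pixels"]); np.savez("w1.npz",**f)
E
```

```text
time: 0.6
position: [252.5, -372.1, 231.4]
eef_rot: [0.942, 0.336, -0.0, 0.0]
ft_force: [0.1, -0.3, 0.2]
finger_gap: 0.998
finger_force: 0.0
time: 1.1
position: [313.9, -256.1, 231.4]
eef_rot: [0.878, 0.479, -0.0, 0.0]
ft_force: [-0.1, -0.7, 1.5]
finger_gap: 0.995
finger_force: 0.0
time: 1.6
position: [375.4, -139.4, 231.2]
eef_rot: [0.792, 0.61, -0.0, 0.0]
ft_force: [0.5, 0.3, 0.7]
finger_gap: 0.998
finger_force: 0.0
chute x=a*y+b [-9.29063643e-02  4.55830737e+02] deg -5.307905666035513 [42. 53. 54. 47. 46. 46. 43. 45. 46. 45. 45. 46. 46. 46. 46. 45. 45. 45.
 47. 44. 46.]
slope -28.91771697160953
paddle 258 c [ 482. -288.] size [34. 36.] ang 4.6 mean [ 482. -288.  141.] zmax [141. 158.]
-269.30609822302154 -305.1354445039618 [-304.67358788 -271.0737433 ] 119.69979719466198 159.70245555662996
case 579 c [625.  82.] size [138. 215.] ang 1.1 mean [627.  78.  44.] zmax [45. 49.]
```

Run:
```python
from h import *
w=load("w1"); t=load("top1")
P=cloud(w)
print("wrist cam",np.round(w["T"][:3,3]), "finite",np.isfinite(P[...,2]).mean(), np.nanpercentile(P[...,0],[1,99]),np.nanpercentile(P[...,1],[1,99]))
for n,Pc in(("w",P),("t",cloud(t))):
    m=np.isfinite(Pc[...,2])&(abs(Pc[...,0]-438)<70)&(abs(Pc[...,1]+65)<100)
    desc(n+" rim",Pc[m&(Pc[...,2]>32)&(Pc[...,2]<50)]); desc(n+" grip",Pc[m&(Pc[...,2]>70)&(Pc[...,2]<98)])
    # tall things elsewhere
    for z0,z1 in ((60,110),):
        mm=(np.isfinite(Pc[...,2])&(Pc[...,2]>z0)&(Pc[...,2]<z1)).astype(np.uint8)
        k,l,s,c=cv2.connectedComponentsWithStats(mm)
        for i in range(1,k):
            if s[i,4]>30: print(n,np.round(c[i]),s[i,4],np.round(np.nanmean(Pc[l==i],0)))
cv2.imwrite("pics/both1.png",np.hstack([cv2.resize(w["pixels"],(400,300)),cv2.resize(t["pixels"],(400,300))]))
```

```text
wrist cam [391. -75. 374.] finite 0.9958078231292516 [ 16.78029518 695.32458584] [-385.3544283    86.16137681]
w rim 2404 c [436. -67.] size [ 67. 141.] ang 4.0 mean [439. -63.  41.] zmax [42. 44.]
w grip 768 c [433. -18.] size [14. 30.] ang 4.9 mean [432. -19.  88.] zmax [89. 92.]
w [307.  36.] 835 [431. -20.  86.]
t rim 246 c [439. -69.] size [ 66. 140.] ang 3.8 mean [440. -72.  42.] zmax [42. 47.]
t grip 66 c [435. -19.] size [13. 28.] ang 1.6 mean [435. -19.  89.] zmax [90. 93.]
t [127. 183.] 178 [532. 409.  85.]
t [191. 222.] 264 [435. 237.  85.]
t [150. 227.] 320 [420. 344.  83.]
t [235. 227.] 172 [424. 125.  81.]
t [290. 224.] 67 [435. -19.  88.]
t [209. 285.] 35 [274. 188.  66.]
t [276. 366.] 426 [77.  9. 85.]
```

View pics/both1.png

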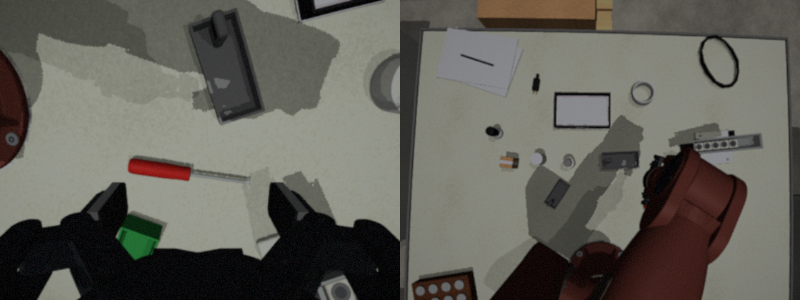

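The wrist view confirms the choice: the grey tray's rim measures 141 x 67 mm, with its grip at view (220,28). The top view shows no lamp carton, so there are four accessories. Now I reach for the tray.

```bash
python3 -m inch '[[[0.19,0.4,-0.1,0.1,-1],[0.39,0.8,-0.3,0.21,-1],[0.39,0.805,-0.4,0.21,-1],[0.39,0.805,-0.4,0.21,-1],[0.39,0.805,-0.4,0.21,-1]]]'
python3 - <<'E'
from h import *
f=grab("wrist"); np.savez("w2.npz",**f); P=cloud(f)
m=np.isfinite(P[...,2])&(abs(P[...,0]-438)<70)&(abs(P[...,1]+65)<100)
desc("rim",P[m&(P[...,2]>32)&(P[...,2]<50)]); desc("grip",P[m&(P[...,2]>80)&(P[...,2]<98)])
s=bot.state(); print(s["position"])
E
```

```text
time: 2.33
position: [433.8, -19.0, 171.9]
eef_rot: [0.682, 0.732, -0.0, 0.0]
ft_force: [0.8, 0.0, -0.3]
finger_gap: 1.003
finger_force: 0.0
rim 2758 c [436. -67.] size [ 66. 142.] ang 4.0 mean [436. -68.  41.] zmax [42. 44.]
grip 810 c [433. -17.] size [15. 29.] ang 3.8 mean [433. -16.  89.] zmax [89. 91.]
[434.00343234 -18.98741469 172.09591925]
```

```bash
python3 -m inch '[[[0,0,-0.4,0,-1],[0,0.005,-0.7,0,-1],[0,0.005,-0.8,0,-1],[0,0.005,-0.8,0,-1],[0,0.005,-0.8,0,0.3],[0,0.005,-0.8,0,1],[0,0.005,-0.8,0,1],[0,0.005,-0.8,0,1],[0,0.005,-0.8,0,1],[0,0.005,-0.8,0,1],[0,0.005,-0.8,0,1],[0,0.005,-0.8,0,1]]]' 60
python3 -m inch '[[[0,0,0.1,0,1],[0,0,0.2,0,1],[0,0,0.4,0,1],[0,0,0.6,0,1],[0,0,0.75,0,1],[0,0,0.75,0,1],[0,0,0.75,0,1]]]'
python3 - <<'E'
from h import *
for n in("wrist","top"):
    f=grab(n); np.savez(n+"3.npz",**f); P=cloud(f)
    m=np.isfinite(P[...,2])&(abs(P[...,0]-438)<60)&(abs(P[...,1]+65)<100)
    desc(n+" rim",P[m&(P[...,2]>146)&(P[...,2]<164)])
s=bot.state(); print(s["position"],s["ft_force"])
E
```

```text
time: 3.88
position: [433.9, -16.6, 51.6]
eef_rot: [0.681, 0.733, 0.0, 0.0]
ft_force: [-1.4, 0.6, 5.4]
finger_gap: 0.157
finger_force: 62.3
time: 4.75
position: [433.2, -16.5, 162.9]
eef_rot: [0.681, 0.733, -0.0, -0.001]
ft_force: [-0.4, -0.5, -1.6]
finger_gap: 0.156
finger_force: 61.3
wrist rim 3257 c [433. -16.] size [67. 40.] ang 4.5 mean [432.  -5. 153.] zmax [153. 161.]
top rim few
[432.95259139 -16.44560361 162.72251   ] [-0.05991494 -0.31802771 -1.29071204]
```

```bash
python3 -m inch '[[[0.04,-0.13,-0.02,0.005,1],[0.1,-0.35,-0.06,0.01,1],[0.16,-0.55,-0.1,0.014,1],[0.22,-0.7,-0.14,0.014,1],[0.234,-0.769,-0.143,0.014,1],[0.234,-0.769,-0.143,0.014,1],[0.234,-0.769,-0.143,0.014,1]]]'
python3 - <<'E'
from h import *
for n in("wrist","top","side"):
    f=grab(n); np.savez(n+"4.npz",**f); cv2.imwrite(f"pics/{n}4.png",f["pixels"]); P=cloud(f)
    m=np.isfinite(P[...,2])&(abs(P[...,0]-480)<50)&(P[...,1]<-200)&(P[...,1]>-345)
    Q=P[m&(P[...,2]>124)&(P[...,2]<142)&(P[...,1]>-268)]; desc(n+" rim",Q)
    if len(Q): print(" front y",np.percentile(Q[:,1],[0,1,5]))
    Q=P[m&(P[...,2]>115)&(P[...,2]<162)&(P[...,1]<-266)];desc(n+" paddle",Q)
    Q=P[m&(P[...,2]>170)&(P[...,2]<192)];desc(n+" gate",Q); 
    if len(Q): print(" gate y",np.percentile(Q[:,1],[95,99,100]))
s=bot.state(); print(s["position"],s["ft_force"])
w=load("wrist4")["pixels"]; t=load("side4")["pixels"]
cv2.imwrite("pics/b4.png",np.hstack([cv2.resize(w,(400,300)),cv2.resize(t[60:240,200:440],(400,300))]))
E
```

```text
time: 5.72
position: [468.5, -131.2, 142.4]
eef_rot: [0.672, 0.74, 0.0, -0.0]
ft_force: [0.2, 0.4, -1.2]
finger_gap: 0.153
finger_force: 61.3
wrist rim few
wrist paddle few
wrist gate few
top rim few
top paddle few
top gate few
side rim 21 c [ 466. -233.] size [28. 78.] ang 53.9 mean [ 469. -235.  129.] zmax [130. 134.]
 front y [-252.47290347 -252.0648788  -250.43278014]
side paddle 28 c [ 464. -289.] size [47. 12.] ang 73.7 mean [ 465. -281.  132.] zmax [128. 161.]
side gate 29 c [ 463. -321.] size [10. 47.] ang 13.0 mean [ 463. -318.  180.] zmax [179. 190.]
 gate y [-299.35345655 -298.59966338 -298.48019955]
[ 468.74477205 -131.30996727  142.5775731 ] [-0.10484145 -0.30458006 -1.60813688]
```

View pics/b4.png

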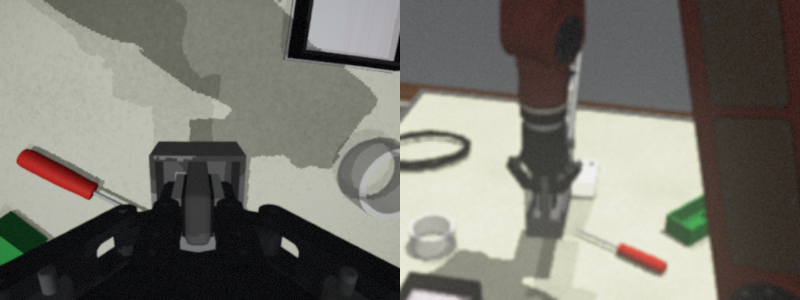

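```bash
python3 -m inch '[[[0.01,-0.1,0,0,1],[0.02,-0.2,0,0,1],[0.03,-0.32,0,0,1],[0.04,-0.42,0,0,1],[0.046,-0.49,0,0,1],[0.046,-0.49,0,0,1],[0.046,-0.49,0,0,1]]]'
python3 -m inch '[[[0.003,-0.027,0,0,1],[0.003,-0.027,0,0,1],[0.003,-0.027,0,0,1]]]'
python3 -m inch '[[[0.003,-0.027,0,0,1],[0.003,-0.027,0,0,1],[0.003,-0.027,0,0,1]]]'
python3 - <<'E'
from h import *
for n in("side","top"):
    f=grab(n); np.savez(n+"5.npz",**f)
t=load("side5")["pixels"];u=load("top5")["pixels"]
cv2.imwrite("pics/b5.png",np.hstack([cv2.resize(u[150:255,360:500],(400,300)),cv2.resize(t[60:210,230:430],(400,300))]))
print(bot.state()["ft_force"])
E
```

```text
time: 6.75
position: [475.4, -205.1, 142.1]
eef_rot: [0.673, 0.74, 0.0, -0.0]
ft_force: [1.1, 2.3, -2.6]
finger_gap: 0.155
finger_force: 61.2
time: 7.12
position: [476.2, -209.3, 142.3]
eef_rot: [0.673, 0.74, 0.0, -0.0]
ft_force: [0.7, 1.7, -4.5]
finger_gap: 0.157
finger_force: 61.1
time: 7.5
position: [476.7, -213.7, 142.3]
eef_rot: [0.673, 0.74, -0.0, 0.0]
ft_force: [0.5, 1.0, -4.9]
finger_gap: 0.156
finger_force: 61.0
[-0.42666783  0.58013721 -4.72997688]
```

View pics/b5.png

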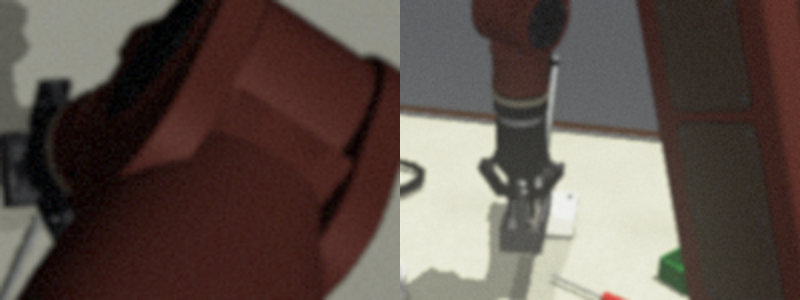

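```bash
python3 -m inch '[[[0.001,-0.015,0,0,1],[0.001,-0.015,0,0,1],[0.001,-0.015,0,0,1],[0.001,-0.015,0,0,1],[0.001,-0.015,0,0,1],[0.001,-0.015,0,0,1]]]'
python3 -m inch '[[[0.03,-0.015,0,0,1],[-0.03,-0.015,0,0,1],[0.03,-0.015,0,0,1],[-0.03,-0.015,0,0,1],[0.03,-0.015,0,0,1],[-0.03,-0.015,0,0,1],[0,0,0,0,1],[0,-0.01,0,0,1],[0,0.02,0,0,1],[0,-0.01,0,0,1],[0,0,0,0,1],[0,0,0,0,1],[0,0,0,0,1],[0,0,0,0,1]]]'
python3 -m inch '[[[-0.003,0.05,0,0,1],[-0.015,0.16,0,0,1],[-0.026,0.28,0,0,1],[-0.036,0.4,0,0,1],[-0.05,0.54,0,0,1],[-0.056,0.6,0,0,1],[-0.056,0.6,0,0,1],[-0.056,0.6,0,0,1],[-0.056,0.6,0,0,1]]]'
python3 - <<'E'
from h import *
print(np.mean([bot.state()["ft_force"]],0))
E
```

```text
time: 8.35
position: [476.3, -214.9, 141.9]
eef_rot: [0.672, 0.74, 0.0, -0.001]
ft_force: [0.4, 5.2, -5.5]
finger_gap: 0.155
finger_force: 60.9
time: 10.1
position: [476.8, -215.9, 142.3]
eef_rot: [0.673, 0.74, -0.0, 0.0]
ft_force: [0.2, 0.9, -3.7]
finger_gap: 0.155
finger_force: 61.1
time: 11.22
position: [468.5, -126.4, 142.3]
eef_rot: [0.673, 0.74, -0.0, 0.0]
ft_force: [-0.2, 0.1, -1.7]
finger_gap: 0.153
finger_force: 61.4
[-0.24308832  0.07607967 -1.65884329]
```

```bash
python3 -m inch '[[[0,0.15,0.1,0,1],[0,0.35,0.2,0,1],[0,0.6,0.2,0,1],[0,0.8,0.2,0,1],[0,0.9,0.2,0,1],[0,0.9,0.2,0,1],[0,0.9,0.2,0,1]]]'
python3 - <<'E'
from h import *
for n in("side","top","wrist"):
    f=grab(n); np.savez(n+"6.npz",**f)
t=load("side6")["pixels"];u=load("top6")["pixels"]
cv2.imwrite("pics/b6.png",np.hstack([cv2.resize(u[170:240,380:520],(400,200)),cv2.resize(t[60:260,200:400],(300,300))[:200]]) if 0 else np.hstack([cv2.resize(u[150:255,380:520],(400,300)),cv2.resize(t[130:280,220:420],(400,300))]))
E
```

```text
time: 12.1
position: [468.6, 8.4, 172.3]
eef_rot: [0.673, 0.74, -0.0, 0.0]
ft_force: [0.1, 0.2, -1.4]
finger_gap: 0.151
finger_force: 61.3
```

View pics/b6.png

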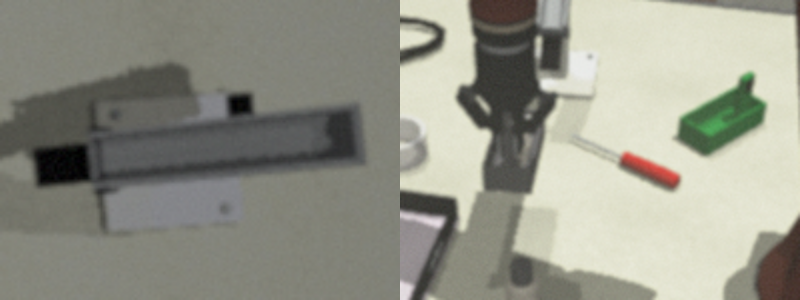

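The chute at (220,145) in the left panel is empty and the paddle is back out at (60,165), so the gate is shut. Next I check that the feet are in the tray.

Run:
```python
from h import *
w=load("wrist6"); t=load("side6")["pixels"]; u=load("top6")
P=cloud(w); m=np.isfinite(P[...,2])&(abs(P[...,0]-475)<36)&(P[...,1]<45)&(P[...,1]>-125)
Q=P[m&(P[...,2]>120)&(P[...,2]<165)]; desc("in",Q)
v,uu=np.where(m&(P[...,2]>120)&(P[...,2]<165)); print(uu.min(),uu.max(),v.min(),v.max())
P2=cloud(u); mm=np.isfinite(P2[...,2])&(P2[...,0]>300)&(P2[...,0]<600)&(P2[...,1]<-150)&(P2[...,1]>-290)&(P2[...,2]>12)&(P2[...,2]<60); print("bench lumps near feeder",mm.sum())
cv2.imwrite("pics/b7.png",np.hstack([cv2.resize(w["pixels"][150:360,180:390],(400,400)),cv2.resize(t[170:240,250:320],(400,400),interpolation=cv2.INTER_CUBIC)]))
```

```text
in 7441 c [473. -24.] size [ 64. 111.] ang 5.7 mean [472.  13. 145.] zmax [149. 164.]
217 345 193 352
bench lumps near feeder 248
```

View pics/b7.png

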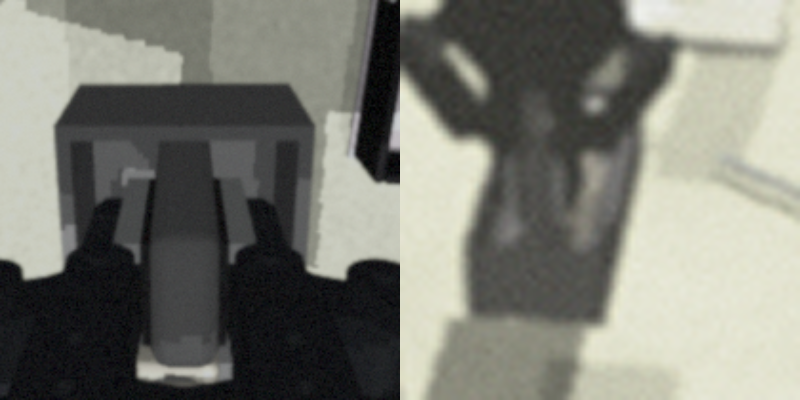

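```bash
python3 -m inch '[[[0.1,0.05,0.05,0,1],[0.25,0.15,0.1,0,1],[0.45,0.25,0.1,-0.02,1],[0.6,0.4,0.1,-0.04,1],[0.6,0.4,0.1,-0.046,1],[0.6,0.4,0.1,-0.046,1],[0.6,0.4,0.1,-0.046,1]]]'
python3 -m inch '[[[0.1,0.05,0,0,1],[0.25,0.15,0,0,1],[0.45,0.3,0,0,1],[0.6,0.43,0,0,1],[0.6,0.43,0,0,1],[0.6,0.43,0,0,1],[0.6,0.43,0,0,1],[0.6,0.43,0,0,1]]]'
cat >> h.py <<'E'
def casefit(P,name):
    # inner/outer wall tops: fit the four sides from rim points
    m=np.isfinite(P[...,2])&(abs(P[...,0]-625)<85)&(abs(P[...,1]-82)<125)&(P[...,2]>37)&(P[...,2]<52)
    desc(name+" case",P[m]); return P[m]
E
python3 - <<'E'
from h import *
for n in("side","top","wrist"):
    f=grab(n); np.savez(n+"8.npz",**f)
    P=cloud(f); Q=casefit(P,n)
    for nm,s in (("near",Q[(Q[:,0]<572)]),("far",Q[Q[:,0]>680]),):
        s=s[abs(s[:,1]-82)<95]
        if len(s)>20: p=np.polyfit(s[:,1],s[:,0],1); print(nm,len(s),"x at y82",np.polyval(p,82),"deg",-np.degrees(np.arctan(p[0])))
    for nm,s in (("R",Q[Q[:,1]<-17]),("L",Q[Q[:,1]>181])):
        s=s[abs(s[:,0]-625)<55]
        if len(s)>20: print(nm,len(s),"y",s[:,1].mean())
t=load("side8")["pixels"];u=load("top8")["pixels"]
cv2.imwrite("pics/b8.png",np.hstack([cv2.resize(u[110:230,190:350],(400,300)),cv2.resize(t[150:300,150:350],(400,300))]))
E
```

```text
time: 13.12
position: [557.8, 68.5, 187.4]
eef_rot: [0.699, 0.715, -0.0, -0.0]
ft_force: [1.0, -0.2, -0.8]
finger_gap: 0.158
finger_force: 61.3
time: 14.12
position: [648.1, 133.2, 187.7]
eef_rot: [0.699, 0.715, 0.0, 0.0]
ft_force: [-0.1, 0.5, -1.5]
finger_gap: 0.156
finger_force: 61.3
side case 492 c [623.  83.] size [221. 138.] ang 89.3 mean [615. 106.  42.] zmax [43. 47.]
near 133 x at y82 558.4184696560671 deg 0.6735148350524056
far 94 x at y82 686.8305621776298 deg -0.9134050518487853
R 85 y -20.91727557728494
L 124 y 188.99544398965213
top case 244 c [626.  37.] size [138. 127.] ang 1.2 mean [608.   6.  44.] zmax [45. 49.]
near 101 x at y82 561.8340379848543 deg 1.245484595516736
far 26 x at y82 691.0858936214769 deg 1.0325668910702137
R 79 y -24.45150239825
wrist case 2446 c [623. 114.] size [136. 153.] ang 0.8 mean [605. 152.  44.] zmax [45. 46.]
near 1018 x at y82 561.1911639887878 deg 0.9076201334910728
far 307 x at y82 688.4267692687198 deg 0.7137696095886072
L 810 y 187.71926108353773
```

View pics/b8.png

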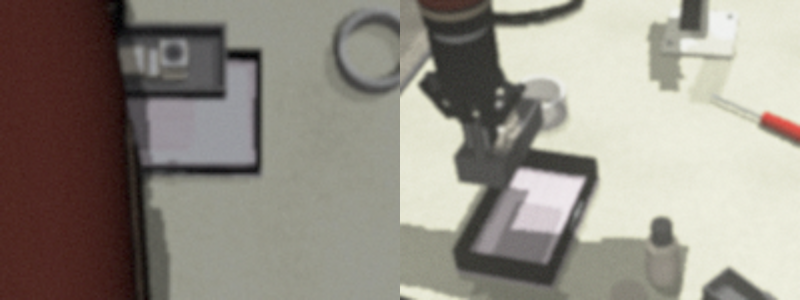

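The held tray has white feet in it, at (155,55) in the left panel, and hangs over the far half of the case. Now I lower it.

```bash
python3 -m inch '[[[0.017,0,-0.1,-0.004,1],[0.017,0,-0.3,-0.004,1],[0.017,0,-0.5,-0.004,1],[0.017,0,-0.58,-0.004,1],[0.017,0,-0.6,-0.004,1],[0.017,0,-0.6,-0.004,1],[0.017,0,-0.6,-0.004,1]]]'
python3 - <<'E'
from h import *
for n in("side","top","wrist"):
    f=grab(n); np.savez(n+"9.npz",**f)
    P=cloud(f); b=np.isfinite(P[...,2])&(abs(P[...,1]-82)<110)
    m=b&(abs(P[...,0]-651)<42)&(P[...,2]>76)&(P[...,2]<94)
    desc(n+" trayrim",P[m]); casefit(P,n)
print(bot.state()["position"])
E
```

```text
time: 15.15
position: [651.7, 133.7, 98.5]
eef_rot: [0.701, 0.713, 0.001, 0.001]
ft_force: [0.2, 0.5, -2.3]
finger_gap: 0.157
finger_force: 61.2
side trayrim 363 c [651.  87.] size [144.  69.] ang 89.3 mean [640. 114.  84.] zmax [85. 92.]
side case 520 c [622.  83.] size [223. 137.] ang 88.9 mean [610. 110.  44.] zmax [44. 51.]
top trayrim 295 c [655.  64.] size [67. 96.] ang 1.3 mean [655.  69.  86.] zmax [86. 93.]
top case 587 c [625.  43.] size [135. 142.] ang 2.8 mean [640.  33.  47.] zmax [47. 51.]
wrist trayrim 4426 c [651. 115.] size [67. 82.] ang 0.8 mean [651. 139.  86.] zmax [88. 91.]
wrist case 6625 c [624. 114.] size [134. 153.] ang 0.7 mean [618. 151.  46.] zmax [45. 51.]
[651.34145685 133.72379554  98.06569451]
```

```bash
python3 -m inch '[[[-0.012,0,-0.1,0,1],[-0.012,0,-0.2,0,1],[-0.012,0,-0.25,0,1],[-0.012,0,-0.265,0,1],[-0.012,0,-0.265,0,1]]]'
python3 -m inch '[[[0,0,-0.006,0,1],[0,0,-0.013,0,1],[0,0,-0.013,0,1]]]'
```

```text
time: 15.92
position: [648.8, 134.3, 57.6]
eef_rot: [0.701, 0.713, 0.0, -0.0]
ft_force: [-2.7, 3.2, 4.0]
finger_gap: 0.157
finger_force: 62.2
time: 16.3
position: [649.2, 134.6, 56.6]
eef_rot: [0.701, 0.713, 0.001, -0.0]
ft_force: [-4.7, 6.1, 11.1]
finger_gap: 0.154
finger_force: 63.4
```

```bash
python3 -m inch '[[[0,0,0,0,0.4],[0,0,0,0,0.1],[0,0,0,0,0.1],[0,0,0,0,0.1],[0,0,0.2,0,0.1],[0,0,0.5,0,0.1],[0,0,0.9,0,0.1],[0,0,0.9,0,0.1],[0,0,0.9,0,0.1]]]'
python3 -m inch '[[[-0.3,-0.4,0,0,0.1],[-0.7,-0.8,0,0,-0.5],[-1,-1,0,0,-0.5],[-1,-1,0,0,-0.5],[-1,-1,0,0,-0.5]]]'
python3 - <<'E'
from h import *
for n in("side","top"):
    f=grab(n); np.savez(n+"10.npz",**f)
    P=cloud(f); b=np.isfinite(P[...,2])&(abs(P[...,1]-82)<130)
    casefit(P,n); m=b&(abs(P[...,0]-651)<40)&(P[...,2]>85)&(P[...,2]<110); desc(n+" grip",P[m])
t=load("side10")["pixels"];u=load("top10")["pixels"]
cv2.imwrite("pics/b10.png",np.hstack([cv2.resize(u[110:200,200:320],(400,300)),cv2.resize(t[210:300,170:290],(400,300))]))
E
```

```text
time: 17.42
position: [649.0, 133.6, 190.2]
eef_rot: [0.701, 0.713, -0.0, -0.0]
ft_force: [-0.6, 0.5, -0.3]
finger_gap: 0.453
finger_force: 0.0
time: 18.05
position: [497.0, -17.1, 189.5]
eef_rot: [0.702, 0.712, -0.001, -0.001]
ft_force: [-0.2, 0.4, 0.7]
finger_gap: 0.747
finger_force: 0.0
side case 1006 c [623.  84.] size [221. 138.] ang 89.8 mean [634.  95.  43.] zmax [44. 51.]
side grip 57 c [648. 136.] size [14. 30.] ang 7.0 mean [646. 137.  92.] zmax [93. 96.]
top case 558 c [626. 124.] size [131. 138.] ang 88.7 mean [638. 130.  45.] zmax [45. 51.]
top grip 67 c [651. 131.] size [14. 29.] ang 0.8 mean [651. 131.  94.] zmax [95. 99.]
```

View pics/b10.png

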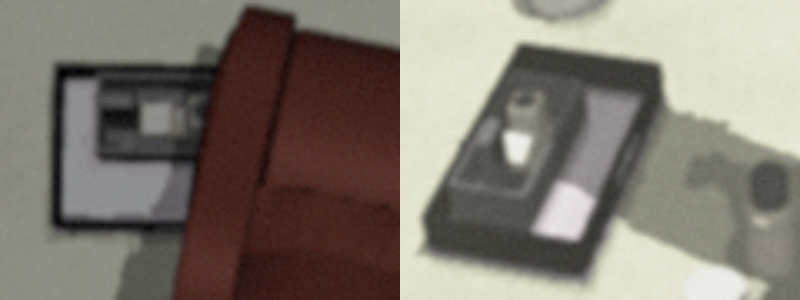

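The tray sits along the far wall with the feet in it, and the near strip of the case is free at (100,205) in the left panel. Next is the bottle.

```bash
python3 -m inch '[[[-0.15,0.3,0,0,-0.5],[-0.35,0.65,0,0,-0.5],[-0.487,0.947,0,0,-0.5],[-0.487,0.947,0,0,-0.5],[-0.487,0.947,0,0,-0.5]]]'
cat >> h.py <<'E'
def items(names=("wrist","top"),z0=68,z1=108,xr=(250,557),yr=(60,470),amin=40):
    for n in names:
        f=grab(n); P=cloud(f)
        mm=(np.isfinite(P[...,2])&(P[...,2]>z0)&(P[...,2]<z1)&(P[...,0]>xr[0])&(P[...,0]<xr[1])&(P[...,1]>yr[0])&(P[...,1]<yr[1])).astype(np.uint8)
        k,l,s,c=cv2.connectedComponentsWithStats(mm)
        for i in range(1,k):
            if s[i,4]>amin: desc(n+str(np.round(c[i])),P[l==i])
    print("tcp",bot.state()["position"].round(1))
E
python3 -c "
from h import *
items()"
```

```text
time: 18.77
position: [426.6, 126.3, 190.3]
eef_rot: [0.701, 0.714, -0.0, 0.0]
ft_force: [-0.4, 0.3, 0.3]
finger_gap: 0.752
finger_force: 0.0
wrist[289.  48.] 3504 c [433. 240.] size [44. 45.] ang 1.9 mean [433. 240.  87.] zmax [87. 88.]
wrist[271. 203.] 1280 c [422. 129.] size [28. 28.] ang 62.9 mean [422. 131.  92.] zmax [94. 95.]
top[126. 183.] 168 c [532. 411.] size [32. 35.] ang 3.5 mean [532. 409.  87.] zmax [88. 92.]
tcp [426.7 125.4 190.4]
```

```bash
python3 -m inch '[[[-0.02,0.007,-0.3,0,-0.5],[-0.02,0.007,-0.6,0,-0.5],[-0.02,0.007,-0.8,0,-0.5],[-0.02,0.007,-0.842,0,-0.5],[-0.02,0.007,-0.842,0,-0.5],[-0.02,0.007,-0.842,0,0.3],[-0.02,0.007,-0.842,0,1],[-0.02,0.007,-0.842,0,1],[-0.02,0.007,-0.842,0,1],[-0.02,0.007,-0.842,0,1],[-0.02,0.007,-0.842,0,1],[-0.02,0.007,-0.842,0,1]]]' 40
python3 -m inch '[[[0,0,0.1,0,1],[0,0,0.3,0,1],[0,0,0.6,0,1],[0,0,0.8,0,1],[0,0,0.8,0,1],[0.2,-0.1,0.8,0,1],[0.4,-0.2,0.8,0,1],[0.6,-0.35,0.8,0,1],[0.8,-0.47,0.8,0,1],[0.8,-0.47,0.8,0,1],[0.8,-0.47,0.8,0,1]]]'
python3 -c "
from h import *
f=grab('wrist'); np.savez('w11.npz',**f); P=cloud(f); desc('bot',P[np.isfinite(P[...,2])&(P[...,2]>110)&(P[...,2]<195)&(abs(P[...,0]-544)<30)&(abs(P[...,1]-56)<40)]); casefit(P,'w')
print(bot.state()['position'],bot.state()['ft_force'])"
```

```text
time: 20.38
position: [423.5, 126.9, 65.3]
eef_rot: [0.701, 0.713, 0.001, 0.0]
ft_force: [-1.8, -1.4, 7.8]
finger_gap: 0.33
finger_force: 38.8
time: 21.75
position: [541.8, 56.5, 183.2]
eef_rot: [0.701, 0.713, -0.001, -0.001]
ft_force: [-0.6, -0.0, -2.0]
finger_gap: 0.325
finger_force: 40.4
bot 4244 c [541.  71.] size [54. 20.] ang 0.1 mean [541.  73. 171.] zmax [178. 194.]
w case 9760 c [623.  83.] size [137. 215.] ang 1.0 mean [642. 100.  45.] zmax [45. 51.]
[541.78991398  56.72812489 183.51431849] [-0.77365649  0.00580204 -2.30373611]
```

```bash
python3 -c "
from h import *
P=cloud(load('w11')); b=np.isfinite(P[...,2])&(P[...,2]>38)&(P[...,2]<54)
for y in (20,40,60,110,130,150):
    s=P[b&(abs(P[...,1]-y)<5)&(P[...,0]>540)&(P[...,0]<705)][:,0]; h=np.histogram(s,bins=np.arange(552,704,2)); print(y,[(int(e),int(c)) for c,e in zip(*h) if c>3])
s=P[b&(abs(P[...,0]-640)<60)][:,1]; h=np.histogram(s,bins=np.arange(-40,210,2)); print([(int(e),int(c)) for c,e in zip(*h) if c>25])
"
```

```text
20 [(616, 31), (618, 24), (620, 17), (622, 14), (624, 17), (626, 18), (628, 16), (630, 17), (632, 16), (634, 13), (636, 18), (638, 19), (640, 13), (642, 15), (644, 15), (646, 16), (648, 20), (650, 15), (652, 16), (654, 15), (656, 15), (658, 16), (660, 16), (662, 17), (664, 14), (666, 17), (668, 16), (670, 16), (672, 15), (674, 14), (676, 16), (678, 45), (680, 19), (682, 17), (686, 37), (688, 23), (690, 15)]
40 [(616, 38), (618, 24), (620, 14), (678, 63), (680, 22), (682, 11), (686, 44), (688, 26), (690, 12)]
60 [(558, 22), (560, 21), (562, 11), (616, 45), (618, 25), (634, 47), (636, 27), (678, 68), (680, 23), (682, 6), (686, 54), (688, 26), (690, 11)]
110 [(556, 17), (558, 31), (560, 24), (614, 28), (616, 38), (618, 27), (630, 31), (632, 48), (634, 32), (636, 31), (638, 30), (640, 35), (642, 27), (644, 34), (646, 26), (648, 29), (650, 25), (652, 30), (654, 25), (656, 9), (676, 24), (678, 65), (680, 23), (682, 4), (684, 21), (686, 47), (688, 23), (690, 6)]
130 [(556, 24), (558, 36), (560, 25), (614, 39), (616, 30), (618, 27), (640, 79), (642, 13), (676, 6), (678, 30), (680, 31), (684,
[... 625 characters left out ...]
, 54), (42, 52), (44, 52), (46, 52), (48, 55), (50, 51), (52, 55), (54, 60), (56, 68), (58, 75), (60, 67), (62, 65), (64, 69), (66, 73), (68, 67), (70, 66), (72, 72), (74, 78), (76, 87), (78, 153), (80, 58), (82, 55), (84, 63), (86, 60), (88, 83), (90, 120), (92, 109), (94, 111), (96, 90), (98, 93), (100, 142), (102, 150), (104, 142), (106, 150), (108, 140), (110, 149), (112, 141), (114, 144), (116, 130), (118, 76), (120, 68), (122, 78), (124, 63), (126, 80), (128, 62), (130, 79), (132, 63), (134, 74), (136, 67), (138, 76), (140, 68), (142, 70), (144, 71), (146, 69), (148, 61), (150, 156), (152, 196), (154, 137), (162, 27), (172, 27), (182, 26), (184, 331), (186, 403), (188, 323), (190, 78)]
```

```bash
python3 -m inch '[[[0.15,0,0,0,1],[0.3,-0.003,0,0,1],[0.328,-0.003,0,0,1],[0.328,-0.003,-0.1,0,1],[0.328,-0.003,-0.3,0,1],[0.328,-0.003,-0.5,0,1],[0.328,-0.003,-0.65,0,1],[0.328,-0.003,-0.7,0,1],[0.328,-0.003,-0.74,0,1],[0.328,-0.003,-0.748,0,1],[0.328,-0.003,-0.748,0,1]]]'
python3 -m inch '[[[0,0,0,0,0.2],[0,0,0,0,-0.1],[0,0,0,0,-0.1],[0,0,0,0,-0.1],[0,0,0.2,0,-0.1],[0,0,0.5,0,-0.1],[0,0,0.9,0,-0.1],[0,0,0.9,0,-0.1]]]'
python3 -m inch '[[[-0.3,0.3,0,0,-0.1],[-0.6,0.7,0,0,-0.6],[-0.75,1,0,0,-0.8],[-0.75,1,0,0,-0.8],[-0.75,1,0,0,-0.8]]]'
python3 -c "
from h import *
items(xr=(250,640))"
```

```text
time: 23.18
position: [592.7, 55.8, 72.7]
eef_rot: [0.701, 0.713, 0.0, 0.0]
ft_force: [0.1, 0.6, -1.9]
finger_gap: 0.327
finger_force: 40.6
time: 24.18
position: [595.1, 55.8, 212.2]
eef_rot: [0.701, 0.713, 0.003, 0.003]
ft_force: [0.2, -0.0, -0.0]
finger_gap: 0.551
finger_force: 0.0
time: 24.8
position: [479.6, 205.9, 206.8]
eef_rot: [0.701, 0.713, -0.0, 0.0]
ft_force: [0.2, 0.1, -0.9]
finger_gap: 0.899
finger_force: 0.0
wrist[198.  23.] 2641 c [417. 344.] size [36. 41.] ang 86.7 mean [419. 341.  83.] zmax [84. 86.]
wrist[220. 157.] 2549 c [433. 240.] size [44. 44.] ang 42.1 mean [434. 241.  87.] zmax [87. 88.]
top[260. 163.] 43 c [594.  68.] size [29. 14.] ang 2.1 mean [591.  64.  91.] zmax [ 98. 102.]
top[197. 223.] 54 c [435. 224.] size [14. 36.] ang 78.3 mean [433. 223.  84.] zmax [86. 90.]
tcp [480.3 204.9 206.8]
```

```bash
python3 -m inch '[[[-0.15,0.12,0,0,-0.8],[-0.307,0.23,-0.2,0,-0.8],[-0.307,0.23,-0.4,0,-0.8],[-0.307,0.23,-0.5,0,-0.8],[-0.307,0.23,-0.5,0,-0.8]]]'
python3 -c "
from h import *
items(('wrist',))"
```

```text
time: 25.52
position: [433.6, 239.1, 131.1]
eef_rot: [0.702, 0.712, -0.001, -0.0]
ft_force: [-0.8, -0.2, -0.6]
finger_gap: 0.9
finger_force: 0.0
wrist[251.  40.] 6087 c [417. 347.] size [42. 41.] ang 84.5 mean [418. 346.  84.] zmax [84. 86.]
wrist[277. 226.] 4410 c [433. 241.] size [45. 44.] ang 38.9 mean [433. 243.  86.] zmax [87. 88.]
tcp [434.1 239.4 132. ]
```

```bash
python3 -m inch '[[[0,0,-0.2,0,-0.8],[0,0,-0.4,0,-0.8],[0,0,-0.53,0,-0.8],[0,0,-0.53,0,-0.8],[0,0,-0.53,0,-0.3],[0,0,-0.53,0,0.3],[0,0,-0.53,0,1],[0,0,-0.53,0,1],[0,0,-0.53,0,1],[0,0,-0.53,0,1],[0,0,-0.53,0,1]]]' 50
python3 -m inch '[[[0,0,0.1,0,1],[0,0,0.3,0,1],[0,0,0.6,0,1],[0,0,0.8,0,1],[0.1,-0.1,0.8,0,1],[0.3,-0.3,0.8,0,1],[0.5,-0.5,0.8,0,1],[0.7,-0.7,0.8,0,1],[0.85,-0.893,0.8,0,1],[0.85,-0.893,0.8,0,1],[0.85,-0.893,0.8,0,1]]]'
```

```text
time: 26.95
position: [434.6, 240.6, 54.0]
eef_rot: [0.701, 0.713, 0.001, 0.0]
ft_force: [-0.6, -0.9, 6.3]
finger_gap: 0.502
finger_force: 49.8
time: 28.32
position: [560.7, 106.6, 173.2]
eef_rot: [0.701, 0.713, 0.0, -0.0]
ft_force: [0.5, 0.1, -1.5]
finger_gap: 0.497
finger_force: 51.6
```

```bash
python3 -m inch '[[[0.1,0,0,0,1],[0.187,-0.005,0,0,1],[0.187,-0.005,-0.1,0,1],[0.187,-0.005,-0.3,0,1],[0.187,-0.005,-0.5,0,1],[0.187,-0.005,-0.65,0,1],[0.187,-0.005,-0.72,0,1],[0.187,-0.005,-0.75,0,1],[0.187,-0.005,-0.765,0,1],[0.187,-0.005,-0.765,0,1],[0.187,-0.005,-0.765,0,1]]]'
```

```text
time: 29.7
position: [589.1, 105.8, 59.1]
eef_rot: [0.701, 0.713, 0.0, -0.0]
ft_force: [-5.8, 0.7, 6.2]
finger_gap: 0.503
finger_force: 52.7
```

```bash
python3 -m inch '[[[0,0,0,0,-0.2],[0,0,0,0,-0.36],[0,0,0,0,-0.36],[0,0,0.2,0,-0.36],[0,0,0.5,0,-0.36],[0,0,0.9,0,-0.36],[0,0,0.9,0,-0.36]]]'
python3 -m inch '[[[-0.3,0.3,0,0,-0.36],[-0.6,0.7,0,0,-0.6],[-1,0.93,0,0,-0.8],[-1,0.93,0,0,-0.8],[-1,0.93,0,0,-0.8]]]'
python3 -c "
from h import *
items(xr=(250,640),z1=112); f=grab('wrist'); P=cloud(f); casefit(P,'w'); cv2.imwrite('pics/w12.png',f['pixels'])"
```

```text
time: 30.58
position: [592.3, 105.8, 197.8]
eef_rot: [0.701, 0.713, 0.003, 0.003]
ft_force: [-0.2, -0.4, -0.6]
finger_gap: 0.68
finger_force: 0.0
time: 31.2
position: [438.7, 245.6, 192.7]
eef_rot: [0.701, 0.714, -0.0, 0.0]
ft_force: [-0.5, -1.0, 0.9]
finger_gap: 0.901
finger_force: 0.0
wrist[406.   2.] 96 c [530. 397.] size [ 3. 16.] ang 89.4 mean [529. 397.  74.] zmax [73. 81.]
wrist[251.  63.] 3833 c [418. 350.] size [47. 40.] ang 84.1 mean [418. 350.  84.] zmax [84. 86.]
wrist[440. 391.] 489 c [594.  78.] size [36. 24.] ang 89.8 mean [593.  73.  94.] zmax [ 95. 100.]
top[245. 164.] 252 c [590. 104.] size [44. 43.] ang 28.1 mean [589. 103.  91.] zmax [92. 95.]
tcp [440.3 244.7 192.7]
w case 3135 c [624.  84.] size [134. 215.] ang 0.4 mean [644. 135.  43.] zmax [44. 48.]
```

View pics/w12.png

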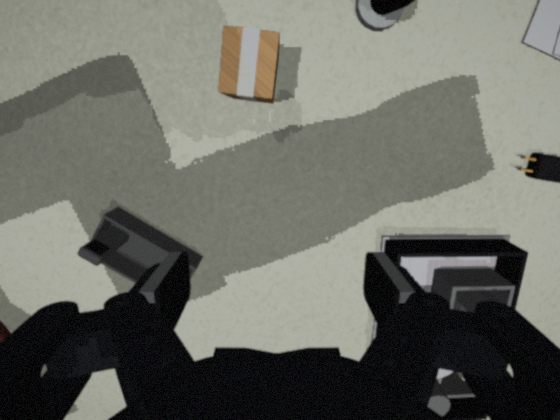

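The carton is at (249,64), upright and turned about -6°; the can and bottle stand in the case.

```bash
python3 -m inch '[[[-0.05,0.3,0,-0.03,-0.8],[-0.14,0.69,0,-0.077,-0.8],[-0.14,0.69,-0.2,-0.077,-0.8],[-0.14,0.69,-0.4,-0.077,-0.8],[-0.14,0.69,-0.4,-0.077,-0.8]]]'
python3 -c "
from h import *
items(('wrist',))"
```

```text
time: 31.98
position: [418.0, 347.2, 130.8]
eef_rot: [0.743, 0.669, -0.002, -0.0]
ft_force: [1.4, 0.8, -0.0]
finger_gap: 0.903
finger_force: 0.0
wrist[460.  98.] 3735 c [529. 415.] size [33. 34.] ang 32.8 mean [526. 415.  87.] zmax [89. 91.]
wrist[277. 222.] 5126 c [418. 350.] size [47. 40.] ang 84.2 mean [418. 352.  84.] zmax [84. 86.]
tcp [418.8 347.7 132.4]
```

```bash
python3 -m inch '[[[0,0.003,-0.2,0,-0.8],[0,0.006,-0.4,0,-0.8],[0,0.006,-0.535,0,-0.8],[0,0.006,-0.535,0,-0.8],[0,0.006,-0.535,0,-0.3],[0,0.006,-0.535,0,0.3],[0,0.006,-0.535,0,1],[0,0.006,-0.535,0,1],[0,0.006,-0.535,0,1],[0,0.006,-0.535,0,1],[0,0.006,-0.535,0,1]]]' 50
python3 -m inch '[[[0,0,0.1,0,1],[0,0,0.3,0,1],[0,0,0.6,0,1],[0,0,0.8,0,1],[0.1,-0.1,0.8,0.03,1],[0.3,-0.3,0.8,0.05,1],[0.5,-0.5,0.8,0.076,1],[0.7,-0.7,0.8,0.076,1],[0.85,-0.9,0.8,0.076,1],[0.85,-0.9,0.8,0.076,1],[0.85,-0.9,0.8,0.076,1]]]'
python3 -c "
from h import *
f=grab('wrist'); np.savez('w13.npz',**f); P=cloud(f); 
s=bot.state(); p=s['position']; print(p)
m=np.isfinite(P[...,2])&(abs(P[...,0]-p[0])<40)&(abs(P[...,1]-p[1])<60)
desc('carton',P[m&(P[...,2]>185)&(P[...,2]<215)])
m=np.isfinite(P[...,2])&(abs(P[...,0]-590)<24)&(P[...,2]>80)&(P[...,2]<97); desc('can',P[m]); casefit(P,'w')
"
```

```text
time: 33.4
position: [419.1, 350.0, 54.1]
eef_rot: [0.743, 0.669, 0.001, 0.0]
ft_force: [-1.3, -0.2, 6.3]
finger_gap: 0.459
finger_force: 49.9
time: 34.78
position: [545.4, 214.8, 173.3]
eef_rot: [0.702, 0.712, 0.0, -0.0]
ft_force: [-1.3, -0.1, -2.1]
finger_gap: 0.459
finger_force: 51.1
[545.18845057 215.14706684 173.18826249]
carton 15248 c [545. 215.] size [67. 48.] ang 2.2 mean [545. 219. 203.] zmax [204. 213.]
can 131 c [583. 110.] size [31. 18.] ang 50.6 mean [588. 113.  92.] zmax [92. 93.]
w case 2552 c [627.  98.] size [129. 187.] ang 0.6 mean [657. 151.  44.] zmax [45. 49.]
```

```bash
python3 -m inch '[[[0.1,-0.13,0,0,1],[0.2,-0.27,0,0,1],[0.292,-0.39,0,0,1],[0.292,-0.39,0,0,1],[0.292,-0.39,-0.1,0,1],[0.292,-0.39,-0.3,0,1],[0.292,-0.39,-0.45,0,1],[0.292,-0.39,-0.45,0,1]]]'
python3 -c "
from h import *
f=grab('wrist'); P=cloud(f); print(bot.state()['position'],bot.state()['ft_force'])
m=np.isfinite(P[...,2])&(abs(P[...,0]-590)<35)&(P[...,1]>135)&(P[...,1]<190);Q=P[m&(P[...,2]>128)&(P[...,2]<143)]; desc('carton',Q); print(np.percentile(Q[:,1],[99,99.9]))
L=P[np.isfinite(P[...,2])&(abs(P[...,0]-620)<60)&(P[...,1]>175)&(P[...,1]<200)&(P[...,2]>38)&(P[...,2]<52)][:,1]; print('L wall',np.percentile(L,[1,5,95,99]))
"
```

```text
time: 35.83
position: [587.2, 156.5, 102.8]
eef_rot: [0.701, 0.713, -0.002, -0.002]
ft_force: [-0.6, -0.1, -2.0]
finger_gap: 0.459
finger_force: 51.0
[588.34106717 156.54319685 104.24920096] [-0.05247518  0.10287514 -0.80661435]
carton 13081 c [588. 158.] size [65. 45.] ang 0.5 mean [587. 160. 134.] zmax [133. 142.]
[179.80165134 180.11258472]
L wall [178.91966926 184.85397164 190.4708315  190.89556009]
```

```bash
python3 -m inch '[[[0.005,0,-0.1,0,1],[0.005,0,-0.2,0,1],[0.005,0,-0.27,0,1],[0.005,0,-0.295,0,1],[0.005,0,-0.302,0,1],[0.005,0,-0.302,0,1]]]'
python3 -m inch '[[[0,0,0,0,-0.1],[0,0,0,0,-0.3],[0,0,0,0,-0.3],[0,0,0.2,0,-0.3],[0,0,0.5,0,-0.3],[0,0,0.9,0,-0.3],[0,0,0.9,0,-0.3]]]'
python3 -m inch '[[[-0.1,0.3,0,0,-0.3],[-0.2,0.7,0,0,-0.6],[-0.3,0.95,0,0,-0.8],[-0.3,0.95,0,0,-0.8],[-0.3,0.95,0,0,-0.8]]]'
python3 -c "
from h import *
items(xr=(250,640),z1=112,yr=(-20,480))"
```

```text
time: 36.62
position: [590.6, 156.0, 60.1]
eef_rot: [0.702, 0.712, 0.0, 0.0]
ft_force: [1.1, 0.7, -0.6]
finger_gap: 0.461
finger_force: 51.2
time: 37.5
position: [593.3, 156.5, 200.0]
eef_rot: [0.702, 0.713, 0.004, 0.003]
ft_force: [0.7, -0.6, -0.6]
finger_gap: 0.647
finger_force: 0.0
time: 38.12
position: [545.2, 298.0, 194.2]
eef_rot: [0.702, 0.713, -0.0, 0.0]
ft_force: [-0.3, -0.1, -0.3]
finger_gap: 0.898
finger_force: 0.0
wrist[259.  47.] 2061 c [530. 413.] size [34. 34.] ang 1.4 mean [531. 412.  88.] zmax [89. 91.]
wrist[324. 336.] 1138 c [589. 170.] size [40. 21.] ang 1.9 mean [589. 176.  83.] zmax [86. 90.]
top[225. 163.] 302 c [591. 155.] size [40. 48.] ang 0.7 mean [591. 153.  88.] zmax [89. 93.]
top[244. 164.] 251 c [590. 104.] size [44. 43.] ang 27.9 mean [589. 103.  91.] zmax [92. 95.]
top[263. 163.] 131 c [591.  55.] size [30. 31.] ang 40.0 mean [590.  55.  93.] zmax [ 98. 102.]
top[126. 183.] 154 c [531. 412.] size [35. 30.] ang 77.3 mean [531. 409.  87.] zmax [89. 94.]
tcp [545.7 297.4 194.5]
```

```bash
python3 -m inch '[[[-0.03,0.3,0,0,-0.8],[-0.1,0.763,0,0,-0.8],[-0.1,0.763,-0.2,0,-0.8],[-0.1,0.763,-0.4,0,-0.8],[-0.1,0.763,-0.4,0,-0.8]]]'
python3 -c "
from h import *
items(('wrist',))"
```

```text
time: 38.85
position: [529.4, 411.2, 132.5]
eef_rot: [0.702, 0.712, -0.002, -0.001]
ft_force: [0.4, -0.4, 0.0]
finger_gap: 0.903
finger_force: 0.0
wrist[279. 222.] 2692 c [530. 416.] size [34. 34.] ang 44.7 mean [530. 418.  88.] zmax [89. 91.]
tcp [530.4 411.7 134.4]
```

```bash
python3 -m inch '[[[0,0.012,-0.2,0,-0.8],[0,0.012,-0.4,0,-0.8],[0,0.012,-0.525,0,-0.8],[0,0.012,-0.525,0,-0.8],[0,0.012,-0.525,0,-0.3],[0,0.012,-0.525,0,0.3],[0,0.012,-0.525,0,1],[0,0.012,-0.525,0,1],[0,0.012,-0.525,0,1],[0,0.012,-0.525,0,1],[0,0.012,-0.525,0,1],[0,0.012,-0.525,0,1]]]' 50
python3 -m inch '[[[0,0,0.1,0,1],[0,0,0.3,0,1],[0,0,0.6,0,1],[0,0,0.8,0,1],[0,0,0.9,0,1],[0,-0.2,0.9,0,1],[0,-0.4,0.9,0,1],[0,-0.6,0.9,0,1],[0,-0.8,0.9,0,1],[0,-1,0.9,0,1],[0,-1,0.9,0,1]]]'
python3 -m inch '[[[0,-0.2,0,0,1],[0,-0.4,0,0,1],[-0.1,-0.6,0,0,1],[-0.2,-0.8,0,0,1],[-0.2,-1,0,0,1],[-0.2,-1,0,0,1],[-0.2,-1,0,0,1]]]'
python3 -c "
from h import *
f=grab('side'); P=cloud(f); print(bot.state()['position'],bot.state()['ft_force']); cv2.imwrite('pics/s14.png',f['pixels'])
items(('top',),xr=(570,640),z1=112,yr=(-20,480))"
```

```text
time: 40.4
position: [531.0, 415.2, 57.8]
eef_rot: [0.702, 0.712, 0.001, 0.0]
ft_force: [-0.9, -0.8, 6.2]
finger_gap: 0.394
finger_force: 49.6
time: 41.78
position: [530.0, 262.9, 190.9]
eef_rot: [0.703, 0.712, -0.001, -0.0]
ft_force: [-0.2, 0.2, -1.8]
finger_gap: 0.398
finger_force: 50.3
time: 42.65
position: [500.5, 115.5, 191.0]
eef_rot: [0.702, 0.713, 0.0, -0.0]
ft_force: [0.0, 0.7, -2.1]
finger_gap: 0.396
finger_force: 50.5
[500.43157035 115.68982097 191.01510825] [ 0.32567253  0.03952963 -1.98172043]
top[248. 163.] 129 c [592.  93.] size [42. 23.] ang 3.3 mean [590.  94.  91.] zmax [92. 97.]
top[264. 163.] 137 c [593.  51.] size [33. 34.] ang 52.2 mean [591.  54.  92.] zmax [ 98. 103.]
tcp [500.4 115.7 191. ]
```

View pics/s14.png

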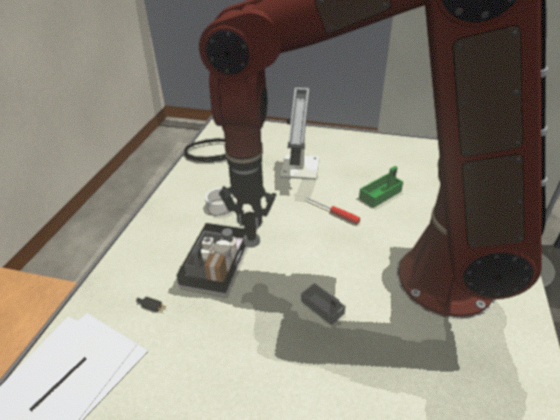

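The joystick hangs upright in the gripper at (250,228), and the carton, can and bottle stand in the case. I place the joystick last, at the right-hand end.

```bash
python3 -m inch '[[[0,-0.2,0,0,1],[0,-0.4,0,0,1],[0,-0.6,0,0,1],[0.1,-0.721,0,0,1],[0.3,-0.721,0,0,1],[0.5,-0.721,0,0,1],[0.605,-0.721,0,0,1],[0.605,-0.721,-0.1,0,1],[0.605,-0.721,-0.3,0,1],[0.605,-0.721,-0.5,0,1],[0.605,-0.721,-0.5,0,1]]]'
python3 -c "
from h import *
print(bot.state()['position'],bot.state()['ft_force'])
for n in ('side','top','wrist'):
    f=grab(n); np.savez(n+'15.npz',**f); P=cloud(f); b=np.isfinite(P[...,2])&(abs(P[...,0]-591)<35)&(abs(P[...,1]-7)<26)
    desc(n+' joyfoot',P[b&(P[...,2]>54)&(P[...,2]<80)])
    m=np.isfinite(P[...,2])&(abs(P[...,0]-600)<60)&(P[...,1]<-5)&(P[...,1]>-35)&(P[...,2]>38)&(P[...,2]<50); q=P[m][:,1]
    if len(q)>10: print(n,'R wall',len(q),np.percentile(q,[5,50,95]))
"
```

```text
time: 44.12
position: [588.4, 7.3, 113.3]
eef_rot: [0.702, 0.713, -0.002, -0.002]
ft_force: [-0.7, 0.0, -1.2]
finger_gap: 0.395
finger_force: 50.7
[588.35338252   7.28956424 113.28895101] [-0.68513957  0.01558642 -1.23590923]
side joyfoot 102 c [585.  12.] size [40. 33.] ang 18.3 mean [580.  14.  67.] zmax [68. 78.]
side R wall 55 [-24.68633691 -20.13365428  -9.88050712]
top joyfoot few
wrist joyfoot 1911 c [590.  13.] size [42. 29.] ang 0.7 mean [590.  17.  72.] zmax [73. 74.]
wrist R wall 379 [-22.99000512 -19.58325251  -6.79494553]
```

```bash
python3 -m inch '[[[0.01,0,-0.1,0,1],[0.015,0,-0.2,0,1],[0.015,0,-0.28,0,1],[0.015,0,-0.33,0,1],[0.015,0,-0.345,0,1],[0.015,0,-0.345,0,1],[0.015,0,-0.345,0,1]]]'
```

```text
time: 45.15
position: [593.7, 6.6, 64.8]
eef_rot: [0.702, 0.712, 0.0, 0.0]
ft_force: [0.1, 0.6, -2.6]
finger_gap: 0.403
finger_force: 50.7
```

```bash
python3 -m inch '[[[-0.013,0,-0.007,0,1],[-0.013,0,-0.014,0,1],[-0.013,0,-0.014,0,1]]]'
python3 -m inch '[[[0,0,0,0,0],[0,0,0,0,-0.2],[0,0,0,0,-0.2],[0,0,0.2,0,-0.2],[0,0,0.5,0,-0.2],[0,0,0.9,0,-0.2],[0,0,0.9,0,-0.2]]]'
python3 -m inch '[[[-0.3,-0.3,0,0,-0.2],[-0.6,-0.7,0.2,0,-0.2],[-0.9,-1,0.3,0,-0.2],[-1,-1,0.3,0,-0.2],[-1,-1,0.3,0,-0.2]]]'
python3 -m inch '[[[-0.3,-0.3,0,0,-0.2],[-0.6,-0.7,0,0,-0.2],[-0.6,-0.9,0,0,-0.2],[-0.6,-1,0,0,-0.2],[-0.6,-1,0,0,-0.2]]]'
python3 -c "
from h import *
for n in ('side','top'): np.savez(n+'16.npz',**grab(n))
t=load('side16')['pixels'];u=load('top16'); P=cloud(u); casefit(P,'top')
m=np.isfinite(P[...,2])&(abs(P[...,0]-651)<33)&(abs(P[...,1]-82)<75); desc('feet z15-35',P[m&(P[...,2]>18)&(P[...,2]<38)])
b=np.isfinite(P[...,2])&(P[...,2]>10)&(P[...,2]<40)&(P[...,0]>200)&(P[...,0]<800); k,l,s,c=cv2.connectedComponentsWithStats(b.astype(np.uint8))
for i in range(1,k):
    if s[i,4]>15: print(np.round(c[i]),s[i,4],np.round(np.nanmean(P[l==i],0)))
items(('top',),xr=(560,640),z1=112,yr=(-20,480))
cv2.imwrite('pics/b16.png',np.hstack([cv2.resize(u['pixels'][115:190,205:305],(400,300),interpolation=cv2.INTER_CUBIC),cv2.resize(t[210:300,165:285],(400,300),interpolation=cv2.INTER_CUBIC)]))
"
```

```text
time: 45.52
position: [591.3, 6.6, 62.8]
eef_rot: [0.702, 0.712, -0.0, 0.0]
ft_force: [-2.0, 0.1, 5.0]
finger_gap: 0.393
finger_force: 51.3
time: 46.4
position: [594.3, 6.3, 202.1]
eef_rot: [0.702, 0.712, 0.003, 0.003]
ft_force: [0.7, -0.1, -0.1]
finger_gap: 0.595
finger_force: 0.0
time: 47.02
position: [439.8, -144.4, 242.3]
eef_rot: [0.703, 0.711, -0.0, -0.0]
ft_force: [0.7, -0.1, -0.7]
finger_gap: 0.599
finger_force: 0.0
time: 47.65
position: [351.8, -293.4, 241.6]
eef_rot: [0.702, 0.712, 0.0, -0.001]
ft_force: [0.2, 0.8, 0.1]
finger_gap: 0.598
finger_force: 0.0
top case 969 c [626.  81.] size [135. 215.] ang 1.2 mean [633.  81.  45.] zmax [46. 51.]
feet z15-35 202 c [650.  82.] size [ 64. 135.] ang 0.5 mean [656.  86.  30.] zmax [31. 38.]
[450. 112.] 318 [ 763. -466.   24.]
[190. 117.] 198 [730. 267.  18.]
[346. 121.] 94 [ 726. -169.   25.]
[333. 141.] 84 [ 670. -135.   24.]
[238. 131.] 76 [688. 128.  31.]
[286. 132.] 31 [691.  -4.  27.]
[259. 141.] 328 [664.  72.  21.]
[218. 148.] 22 [643. 184.  25.]
[237. 149.] 60 [641. 133.  20.]
[255. 157.] 19 [619.  81.  25.]
[274. 157.] 22 [620.  30.  23.]
[292. 168.] 16 [594. -22.  15.]
[283. 171.] 76 [582.   4.  19.]
[229. 173.] 41 [574. 150.  25.]
[249. 173.] 19 [574.  95.  27.]
[265. 173.] 21 [575.  52.  25.]
[258. 178.] 123 [560.  72.  28.]
[435. 188.] 402 [ 548. -425.   13.]
[441. 221.] 681 [ 455. -439.   13.]
[354. 270.] 425 [ 317. -198.   21.]
[219. 271.] 196 [305. 169.  28.]
[384. 299.] 82 [ 242. -278.   26.]
[409. 303.] 41 [ 232. -345.   30.]
top[225. 163.] 298 c [591. 154.] size [40. 47.] ang 1.4 mean [591. 153.  89.] zmax [89. 93.]
top[244. 164.] 250 c [590. 104.] size [44. 43.] ang 28.2 mean [589. 103.  91.] zmax [92. 96.]
top[263. 163.] 134 c [592.  54.] size [30. 32.] ang 1.5 mean [591.  54.  92.] zmax [ 98. 103.]
top[283. 164.] 153 c [592.   4.] size [34. 31.] ang 1.3 mean [591.   4.  93.] zmax [94. 99.]
tcp [ 351.8 -292.   241.9]
```

View pics/b16.png

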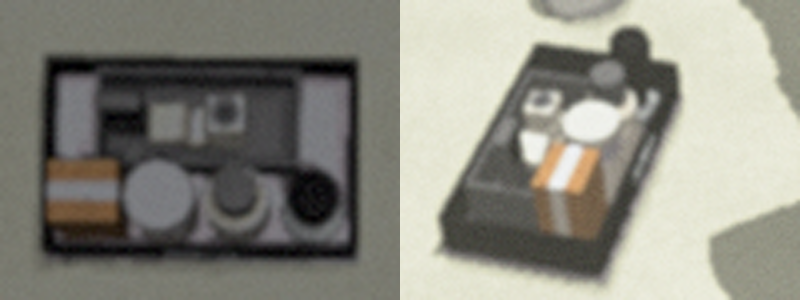

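The crop shows the tray with feet at about (165,120), (197,125) and (225,112), and the carton, can, bottle and joystick upright in a row. Only three feet are plain, so I check for stacked ones by height.

```bash
python3 -c "
from h import *
np.set_printoptions(linewidth=220)
u=load('top16'); P=cloud(u)
print('rows v 134..156, cols u 228..282 z'); print(np.round(P[134:157:2,228:284:2,2]).astype(int))
s=load('side16'); Q=cloud(s); m=np.isfinite(Q[...,2])&(Q[...,2]>11)&(abs(Q[...,0]-650)<29)&(abs(Q[...,1]-84)<66)
hsv=cv2.cvtColor(s['pixels'],cv2.COLOR_BGR2HSV)
w=m&(hsv[...,2]>120)&(Q[...,2]<70); 
k,l,st,c=cv2.connectedComponentsWithStats(w.astype(np.uint8))
for i in range(1,k):
    if st[i,4]>8: print(c[i].round(),st[i,4],np.nanmean(Q[l==i],0).round(),np.nanmax(Q[l==i][:,2]).round(),np.nanmin(Q[l==i],0).round(),np.nanmax(Q[l==i],0).round())
cv2.imwrite('pics/b17.png',np.hstack([cv2.resize(u['pixels'][132:160,226:286],(400,300),interpolation=cv2.INTER_CUBIC),cv2.resize(s['pixels'][228:268,195:248],(400,300),interpolation=cv2.INTER_CUBIC)]))
"
```

```text
rows v 134..156, cols u 228..282 z
[[                   6                   40                   31                   33                   31                   30                   33                   29                   31                   32
                    35                   33                   31                   34                   38                   37                   34                   38                   35                   37
                    39                   35                   34                   40                   39                   39                    7                    4]
 [                   5                   38                    8                    8                    8                   10                    8                   12                    9                   11
                     8                    7                   12                   16                    8                   11                   11                   17                   16                   15
                    18                   14   
[... 5508 characters left out ...]
             92                   92                   87                   37                   40                   89                   91                   92                   92
                    93                   43                   38                   47                   43                   41                   42                   39                   40                   45
                    46                   43                   45                   46                   46                   44                    8                    5]]
[207. 248.] 241 [644.  82.  50.] 69.0 [630.  20.  13.] [679. 131.  69.]<string>:5: RuntimeWarning: invalid value encountered in cast
```

View pics/b17.png

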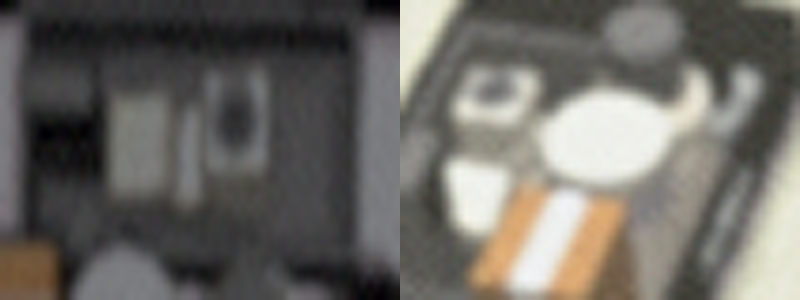

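```bash
python3 -m inch '[[[0.2,0.3,0,0,-0.2],[0.4,0.7,0,0,-0.2],[0.6,1,0,0,-0.2],[0.6,1,0,0,-0.2]]]'
python3 -m inch '[[[0.3,0.3,0,0,-0.2],[0.6,0.6,0,0,-0.2],[1,0.9,0,0,-0.2],[1,0.9,0,0,-0.2]]]'
python3 -m inch '[[[0.2,0,0,0,-0.2],[0.38,0,0,0,-0.2],[0.38,0,0,0,-0.2]]]'
python3 - <<'E'
from h import *
f=grab("wrist"); np.savez("w18.npz",**f); P=cloud(f); hsv=cv2.cvtColor(f["pixels"],cv2.COLOR_BGR2HSV)
X=P.reshape(-1,3); ok=np.isfinite(X[:,2]); V=hsv[...,2].ravel()
gx=np.arange(616,688,5); gy=np.arange(30,130,5)
print("rows x",gx[0],"..; cols y",gy[0])
for x in gx:
    r=[]
    for y in gy:
        m=ok&(abs(X[:,0]-x)<2.5)&(abs(X[:,1]-y)<2.5)
        r.append("%3.0f/%03.0f"%(np.median(X[m,2]),np.median(V[m])) if m.sum()>2 else "  .    ")
    print(x," ".join(r))
print(bot.state()["position"])
s=load("side16"); Q=cloud(s); h2=cv2.cvtColor(s["pixels"],cv2.COLOR_BGR2HSV)
# lumps beside/under feeder lip
m=np.isfinite(Q[...,2])&(Q[...,2]>8)&(Q[...,2]<60)&(Q[...,1]<-200)&(Q[...,1]>-420)&(abs(Q[...,0]-485)<120); print("lumps under lip",m.sum(), Q[m].mean(0).round() if m.any() else "")
E
```

```text
time: 48.3
position: [442.8, -138.9, 242.3]
eef_rot: [0.699, 0.715, 0.0, -0.0]
ft_force: [-0.1, -1.4, 1.2]
finger_gap: 0.602
finger_force: 0.0
time: 48.8
position: [593.0, -5.9, 241.6]
eef_rot: [0.701, 0.714, 0.0, -0.0]
ft_force: [-0.9, -0.6, -0.5]
finger_gap: 0.6
finger_force: 0.0
time: 49.18
position: [648.8, -9.0, 241.5]
eef_rot: [0.702, 0.712, -0.0, -0.0]
ft_force: [-0.4, 0.1, -0.2]
finger_gap: 0.602
finger_force: 0.0
rows x 616 ..; cols y 30
616  47/085  48/084  47/084  48/079  47/066  47/062  47/062  48/069  47/067  47/072  47/069  47/070  47/069  47/068  47/076  47/078  47/080  47/077  47/078  48/078
621  33/068  32/069  32/070  29/056  29/056  27/054  26/057  26/054  25/055  23/051  21/052  22/053  19/056  19/060  13/068  16/065  15/069  14/070  12/067  13/065
626  10/073   9/078   9/077   9/076   9/061   9/060   9/061   9/061   9/060   9/061   9/061   9/062   9/070   9/076   9/070   9/064   9/064   9/064   9/063  10/072
631   9/069   9/078   9/078   9/064   9/061   9/061   9/061  10/062   9/062   9/062   9/062   9/062  10/065  47/075  51/086  49/082  47/093  45/098   9/068  
[... 1191 characters left out ...]
  9/064   9/064   9/064  10/073   9/075   9/077   9/073   9/074  10/074   9/072  10/068   9/070   9/065   9/065   9/065   9/072
676   9/059  10/060   9/059   9/059   9/059   9/060   9/058   9/060   9/060   9/060   9/061  10/058  10/058  10/058  10/056  10/057  11/058  12/055  11/058  11/072
681  47/068  47/068  47/064  46/058  46/056  45/058  47/065  46/066  47/066  47/056  46/056  47/062  47/064  47/072  47/068  47/066  47/073  48/074  47/110  47/114
686  30/016  34/016  37/016  36/014  34/015  33/013  32/016  34/014  37/016  36/017  36/017  37/018  40/014  38/011  41/014  44/015  43/017  42/017  40/025  44/030
[647.86330003  -8.87726181 241.73896198]
lumps under lip 405 [ 480. -376.   14.]
```

The heights account for all five feet: three stacked flat with the top at 63 mm (9 + 3×18), one on edge at 35 mm, and one leaning at 45–54 mm. The tray rim is level at 47 mm, so the tray lies flat on the case floor. The robot is clear of everything, so I hand in.

```bash
python3 -c "
from station import bot
print(bot.sign_off())"
```

```text
the job is handed in; nothing more can be done
None
```

The job is handed in: the tray with all five feet lies flat in the case, with the carton, can, bottle and joystick standing upright beside it. No lamp carton was on the bench, and the tape, screwdriver and plug were left alone.

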